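Nest the lamp domes on their tray and dock it

ROBOT

A 6-joint arm with a two-finger parallel gripper is mounted at the origin on a cart in front of the work surface, level with it; the furniture and walls round the work are solid. World frame = base frame: x ahead of the robot, y to its left, z up, the work surface at z = 0. Lengths are in m, angles in rad, forces in N, time in s.
With the tool pointing down it reaches from about 0.325 to 0.9 m from the base axis. Payload 3.5 kg.
Tool frame: the origin (TCP) lies midway between the tips of the shut fingers; the grasp point (between the pads) lies 19 mm behind it; z points along the fingers, y is the line along which they close (so a half turn about z gives the same grasp; the last joint's range is limited). The gripper opens to 85 mm and grips with 20 to 120 N. Pads are 22 mm wide; open, the fingers measure 114 mm over their backs; the gripper's body (76 mm by 85 mm) begins 54 mm behind the grasp point. The pads swing forward as they close: fully open they stand 13 mm farther back than shut.
Start: joints at [1.197, 0.276, -0.026, 1.268, 0, 1.467], TCP at [0.167, 0.602, 0.231] pointing down, gripper open.
Joint ranges: [-3.12, 3.12], [-0.85, 1.88], [-1.08, 1.24], [-1.95, 2.15], [-1.57, 1.53], [-3.14, 3.14]. Speed limits (rad/s): [2.57, 2.57, 3.14, 3.14, 3.14, 3.14].

INTERFACE

Orientations are given as a unit quaternion [x, y, z, w].
In Python, from station import sensors, read_camera, job, spotter gives the robot as it stands.
- The arm moves only by the shell command python3 -m inch 'ROWS' [FORCE]. ROWS is JSON, a list of rows, each a list of 7 numbers: the gripper command: -1 is fully open, 1 is shut, values between are in proportion, then the shift along the tool's x, y, z in cm, then the turn, a rotation vector about the tool's x, y, z in degrees. A call has 1 to 8 rows; each row is the pose to reach, as a shift and turn from the pose commanded when the call began, along the tool's axes at that moment; what a row does not reach only later rows make up. A row lasts 1/10 s, in which the tool goes at most 50 mm and 8.59 degrees, less where a joint would pass 70% of its speed; a pose out of reach is approached as far as the arm can. A call with a gripper value outside its range is refused whole. The fingers move at their own pace and stop on an object; FORCE is the grip in N (left out, the last holds). Time passes only in rows, so rows that repeat a pose let the fingers close. It gives the time, the measured TCP pose, the force, the opening and the grip force at its end, in the units of the state.
- sensors.get_state(): the state, without advancing time (a new reading comes with each control period).
- read_camera(name): name is "scene" or "top"; returns a dict with "color" (384x512x3 uint8, red, green, blue), "intrinsics" (3x3 intrinsics, pixels), "camera_from_world" (4x4, takes a point from world to camera coordinates). Camera axes: x right, y down, z forward; pixel columns grow to the right and rows downward; lengths in m; the calibration is good to about 2 mm. A picture is of the moment at which its call begins. There is no depth.
- job.finish_job(): hands the job in; it is judged then, once.
Trained networks look in a picture, given as the dict that the camera call returned (one of the last four; its "shot" number tells which), for a name from the list of things; names that differ only in an ending like _2 or _b are one class to them, and where a whole thing is asked for, a point or a joint stands for the part that bears it (a point fixed in the world has none). Each returns a list of dicts, best first, with "p" (0 to 1); they miss things now and then, are a little off and sometimes report something else, mostly with a low value. They report only what shows in the picture. A call takes as long as a camera call. They do not tell look-alikes from the thing itself.
- spotter.regions_of(picture, target): "region" (384x512 bool, what is visible of it) and "box" ([left, top, width, height] in pixels, round what is visible of it).
The state is a dict: "time": time; "joints": joint angles; "qd": joint speeds; "effort": joint torques, N m; "eef_pos": TCP position; "eef_rot": TCP orientation; "wrist_force": force on the tool from outside, world axes, zero at the start; "moment": the same for the moment, N m; "gripper_width": finger opening in m; "grasp_force": force on a finger pad.
Only numpy, scipy, OpenCV 4.12 (cv2) and the standard library are available. Lean on these libraries where they do the work, as an engineer would, in place of code of your own. Each camera call takes 0.05 s, during which the arm holds its last target. There are 200 camera calls.

TASK

Nest all the upside-down lamp domes one inside the other, mouths up, in a single stack standing in the ring of the carrier tray, while the tray is still outside its holder. Take the relay and the white block out of the holder and stand them upright on the bench, well clear of the holder and tray. Once all that is done, slide the loaded tray into the holder under the rail lips until it is fully home against the back stop, and leave the multimeter and screwdriver alone.

Things in the scene. Friction and masses are not known exactly. Their poses are not given: they have to be found in the camera images.
- dome_1: aluminium lamp dome lying mouth up, one of 2 to 4 identical ones (None if absent), round, 130 mm across, 64 high, 0.13 kg. Origin: middle of the underside of its flat crown; z up through the mouth. On its axis inside stands a white ceramic lampholder to grip it by, 20 mm in diameter, from the inner floor (z 4) to z 26; more under dome_2 to dome_4
- dome_2: as dome_1 (None if absent). Outside: flat crown of radius 34 at z 0, radius 48 at z 7, 54 at z 17, 56 at z 34; there a step out to radius 65 and a straight rim band up to z 64 with inner radius 58 to 60
- dome_3: as dome_1 (None if absent). Inside radius 43 at z 8, 50 at z 20: enter with the fingers opened 40 to 50 mm and the tips not below z 6
- dome_4: as dome_1 (None if absent). Nested in another, its step rests on the lower one's rim, its origin 30 mm above the lower one's; sideways play 2 to 4 mm
- tray: loose aluminium carrier tray on the bench, 0.45 kg: plate 150 x 150 x 8 mm with a neck 70 wide behind. Origin on the underside, below the middle of the plate; x points to the leading edge (x +75), the neck ends at x -150. z up
- tray_ring (a point): middle of the tray's locating ring, on the plate's upper face (z 8). The ring (inner radius 52, outer 57, 6 mm high) takes the crown of the lowest dome, which stands on the plate with its origin at this point, play about 3 mm
- tray_handle (a point): middle of the top edge of the tray's upright black handle plate (at x -135 of the tray, 44 mm above the bench), 12 mm thick along the tray's x, 60 along its y; axes as the tray's. It can be gripped from above across its thickness to draw or push the tray
- holder: grey holder fixed to the bench, two lipped rails and a back stop, no floor or roof, at most 22 mm high. Origin on the bench where the tray's origin comes when home; x: the way the tray slides in (to the robot's left). Rails x -75 to +80, 154 mm apart inside, 182 over all; back stop face at x +76, end at x +90; lips 8 mm inward at z 12.5 to 18.5
- holder_mouth (a point): middle of the holder's opening on the bench, 101 mm before its origin; flared guides run from here 26 mm in, opening 187 mm wide; the tray starts just outside
- relay: white relay module standing in the holder, 62 (x) x 36 (y) x 86 (z) mm, upper part (z over 53) only 38 long in x; origin at the middle of its underside, z up; grip across its y. 0.11 kg
- block: white plastic fixture block lying in the holder, 50 (x) x 90 (y) x 38 (z) mm, a base 18 high with a raised end at +y (y 15 to 45, 38 high) and at -y (y -45 to -15, 32 high) and a gap between; origin at the middle of its underside, z up; grip across its x. 0.18 kg
- multimeter: hand multimeter lying on its back, 145 x 75 x 44 mm, bystander at the back right; origin under its middle
- screwdriver: screwdriver lying along its y, 26 x 204 x 25 mm, bystander near the front edge; origin under its middle
Mind the look-alikes: they are no part of the job. What is shaped like the dome_3 but purple is not meant.

How it is judged:
On the way, in this order (a step that is already met when the one before it is completed fails the run):
1. all domes nested in one stack in the tray's ring with the tray outside the holder, relay and block out of the holder (horizontal distance between each of dome_1, dome_2, dome_3, dome_4 and tray below 0.02 m and angle between each of dome_1, dome_2, dome_3, dome_4's own z axis and vertical below 0.07 rad and (z of dome_1 in the frame of tray between 0.002 and 0.014 m or z of dome_1 in the frame of tray between 0.032 and 0.044 m or z of dome_1 in the frame of tray between 0.062 and 0.074 m or z of dome_1 in the frame of tray between 0.092 and 0.104 m) and (z of dome_2 in the frame of tray between 0.002 and 0.014 m or z of dome_2 in the frame of tray between 0.032 and 0.044 m or z of dome_2 in the frame of tray between 0.062 and 0.074 m or z of dome_2 in the frame of tray between 0.092 and 0.104 m) and (z of dome_3 in the frame of tray between 0.002 and 0.014 m or z of dome_3 in the frame of tray between 0.032 and 0.044 m or z of dome_3 in the frame of tray between 0.062 and 0.074 m or z of dome_3 in the frame of tray between 0.092 and 0.104 m) and (z of dome_4 in the frame of tray between 0.002 and 0.014 m or z of dome_4 in the frame of tray between 0.032 and 0.044 m or z of dome_4 in the frame of tray between 0.062 and 0.074 m or z of dome_4 in the frame of tray between 0.092 and 0.104 m) and horizontal distance between each of relay, block and holder above 0.15 m and height (world z) of relay between -0.006 and 0.006 m and angle between each of relay, block's own z axis and vertical below 0.1 rad and height (world z) of block between -0.006 and 0.006 m and x of tray in the frame of holder below -0.13 m), for 0.3 s.
2. loaded tray fully home in the holder (x of tray in the frame of holder between -0.007 and 0.007 m and y of tray in the frame of holder between -0.006 and 0.006 m and angle between the x axis of tray and the x axis of holder, either way round below 0.05 rad and height (world z) of tray below 0.006 m and horizontal distance between each of dome_1, dome_2, dome_3, dome_4 and tray below 0.02 m and angle between each of dome_1, dome_2, dome_3, dome_4's own z axis and vertical below 0.07 rad and (z of dome_1 in the frame of tray between 0.002 and 0.014 m or z of dome_1 in the frame of tray between 0.032 and 0.044 m or z of dome_1 in the frame of tray between 0.062 and 0.074 m or z of dome_1 in the frame of tray between 0.092 and 0.104 m) and (z of dome_2 in the frame of tray between 0.002 and 0.014 m or z of dome_2 in the frame of tray between 0.032 and 0.044 m or z of dome_2 in the frame of tray between 0.062 and 0.074 m or z of dome_2 in the frame of tray between 0.092 and 0.104 m) and (z of dome_3 in the frame of tray between 0.002 and 0.014 m or z of dome_3 in the frame of tray between 0.032 and 0.044 m or z of dome_3 in the frame of tray between 0.062 and 0.074 m or z of dome_3 in the frame of tray between 0.092 and 0.104 m) and (z of dome_4 in the frame of tray between 0.002 and 0.014 m or z of dome_4 in the frame of tray between 0.032 and 0.044 m or z of dome_4 in the frame of tray between 0.062 and 0.074 m or z of dome_4 in the frame of tray between 0.092 and 0.104 m)), for 0.2 s.
At the end, for the whole second after the job is handed in: All domes mouth up (tilt < 0.07 rad) in one nested stack: within 20 mm of the tray's axis, origins at 8 mm + multiples of 30 (within 6). Tray within 7 mm of home along the slide, 6 sideways, 0.05 rad. Relay and block upright on the bench, over 150 mm from the holder's origin. All at rest (all of step 2 and horizontal distance between each of relay, block and holder above 0.15 m and height (world z) of relay between -0.006 and 0.006 m and angle between each of relay, block's own z axis and vertical below 0.1 rad and height (world z) of block between -0.006 and 0.006 m and linear speed of each of dome_1, dome_2, dome_3, dome_4, tray, relay, block below 0.03 m/s); the robot touches nothing.
It fails at once if the multimeter is moved by more than 50 mm (distance of multimeter from where it was at the start of the episode above 0.05 m).
It fails at once if the screwdriver is moved by more than 50 mm (distance of screwdriver from where it was at the start of the episode above 0.05 m).
Of dome_1, dome_2, dome_3, dome_4 only 2 to 4 are there at a start; the rules pass over those that are not, and their reading is None.
At some moment in a run one of dome_1, dome_2, dome_3, dome_4, block may be knocked a few centimetres aside while the robot is not near it.
It also fails if it takes over 210 s, if anything falls off the work surface, if the arm or the gripper's body presses on something with over 40 N, if the wrist force passes 120 N, or if a joint passes its speed limit or range.

## Working session

There is one attempt and no reset: what is moved stays moved. The work goes in short steps, Python scripts to look and compute and a shell command to move; the robot and the scene stay as the last step left them, time stands still between calls to the robot, and variables do not carry over. Pictures are saved under pics/ and viewed, at most 14 in all, crops included, and the job is handed in when it is done.

```bash
ls; mkdir -p pics; cat > h.py <<'E'
import numpy as np, cv2, json
from station import sensors, read_camera, job, spotter
from scipy.spatial.transform import Rotation as R
def save(p,name,crop=None,s=1):
    im=cv2.cvtColor(p['color'],cv2.COLOR_RGB2BGR)
    if crop: l,t,w,h=crop; im=im[t:t+h,l:l+w]
    cv2.imwrite('pics/'+name,cv2.resize(im,None,fx=s,fy=s,interpolation=cv2.INTER_CUBIC))
def ray(p,u,v,z):
    M=np.linalg.inv(p['camera_from_world']); d=M[:3,:3]@np.linalg.inv(p['intrinsics'])@[u,v,1]; c=M[:3,3]
    return c+d*(z-c[2])/d[2]
def proj(p,X):
    q=p['camera_from_world'][:3]@np.append(X,1); q=p['intrinsics']@q; return q[:2]/q[2]
def cen(m):
    ys,xs=np.nonzero(m); return xs.mean(),ys.mean()
E
python3 - <<'E'
from h import *
for n in ['scene','top']:
    p=read_camera(n); save(p,n+'0.png',s=1.5)
    M=np.linalg.inv(p['camera_from_world']); print(n,p['intrinsics'].tolist(),M.round(3).tolist())
    for t in ['dome_1','tray','tray_handle','holder','relay','block','multimeter','screwdriver']:
        for r in spotter.regions_of(p,t):
            c=cen(r['region']); print(t,round(r['p'],2),r['box'],np.round(c),ray(p,*c,0.0).round(3),r['region'].sum())
s=sensors.get_state();print(s)
E
```

```text
pics
scene [[469.4399197925431, 0.0, 256.2967685221434], [0.0, 469.4399197925431, 191.82153741407186], [0.0, 0.0, 1.0]] [[-0.526, -0.355, 0.773, -0.944], [-0.851, 0.214, -0.48, 0.856], [0.005, -0.91, -0.415, 0.854], [0.0, 0.0, 0.0, 1.0]]
dome_1 0.74 [230.2, 179.6, 28.0, 25.0] [243. 191.] [ 0.688 -0.088 -0.   ] 609
dome_1 0.63 [368.9, 178.6, 13.3, 24.6] [377. 190.] [ 0.386 -0.601 -0.   ] 159
dome_1 0.6 [279.8, 178.3, 27.8, 25.3] [295. 192.] [ 0.559 -0.279 -0.   ] 590
tray_handle 0.78 [199.6, 201.5, 62.6, 35.7] [230. 221.] [0.467 0.097 0.   ] 1072
holder 0.69 [139.3, 215.6, 70.2, 39.9] [171. 241.] [0.446 0.348 0.   ] 723
relay 0.83 [151.0, 219.8, 22.9, 27.0] [162. 234.] [0.511 0.356 0.   ] 451
block 0.74 [180.2, 223.1, 20.9, 21.6] [190. 232.] [0.474 0.264 0.   ] 285
multimeter 0.89 [264.9, 166.1, 32.3, 20.2] [281. 178.] [ 0.721 -0.312  0.   ] 347
screwdriver 0.48 [201.2, 242.7, 25.8, 14.2] [211. 250.] [0.318 0.256 0.   ] 210
screwdriver 0.25 [279.2, 179.4, 32.4, 25.0] [295. 192.] [ 0.56 -0.28  0.  ] 608
top [[405.79417229270814, 0.0, 253.17820133800495], [0.0, 405.79417229270814, 201.1
[... 1144 characters left out ...]
65 0.   ] 207
{'time': 0.9, 'joints': array([ 1.19661741e+00,  2.76428874e-01, -2.63870444e-02,  1.26796870e+00,
       -1.27810783e-05,  1.46741693e+00]), 'qd': array([-0.00167198, -0.00136326, -0.00010238, -0.00098501, -0.00063918,
        0.00166673]), 'effort': array([-4.92832824e-04, -4.45481694e+01,  2.95568007e+01,  6.86963922e-04,
       -9.51171933e-05,  5.78702995e-06]), 'eef_pos': array([0.16719541, 0.60223819, 0.23130146]), 'eef_rot': array([1.34986424e-01, 9.90847448e-01, 4.17583695e-06, 7.59364501e-06]), 'wrist_force': array([-0.15249643,  0.12034262,  0.02505198]), 'moment': array([-0.03509867,  0.06454114,  0.04432786]), 'grasp_force': 0.0, 'gripper_width': 0.085564306538818}
```

View pics/top0.png

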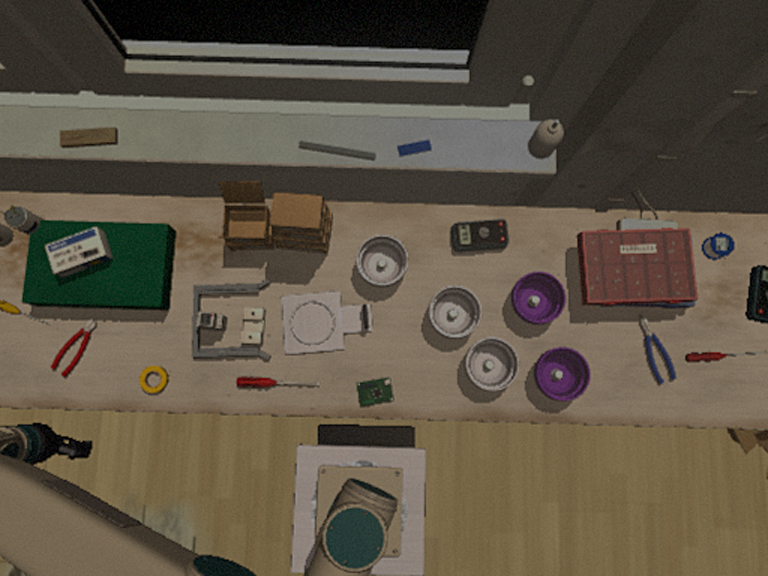

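View pics/scene0.png

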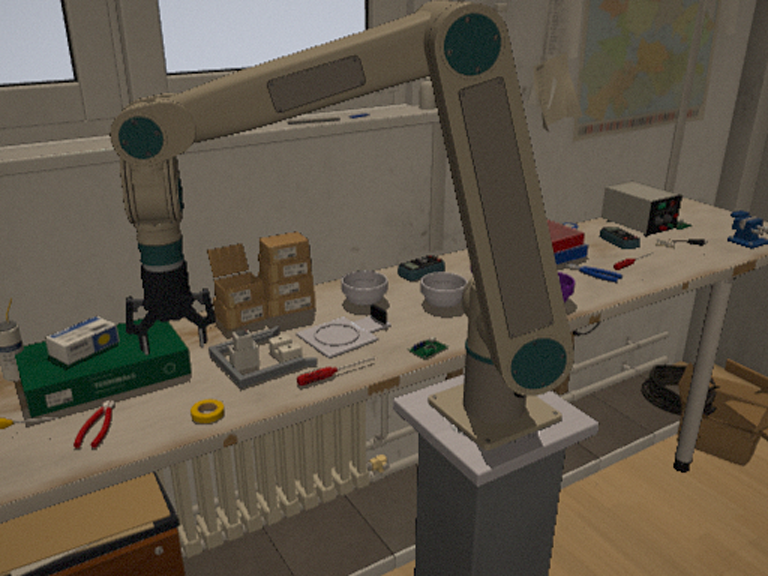

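The top picture shows what could be mistaken for the domes (full-res pixels). The grey domes are at (254,174), (303,208) and (328,242), and these are the ones to take. The purple look-alikes at (359,198) and (375,250) are to be ignored. The tray is at (208,214) with its handle on the right at (243,213). The holder is at (148,214), with the relay at (140,214) and the block at (169,218). The bystanders are the multimeter at (319,157) and the screwdriver at (171,255).

```bash
cat >> h.py <<'E'
from scipy.optimize import minimize, least_squares
def circ(x,y,z,r,n=48):
    a=np.linspace(0,2*np.pi,n,endpoint=False); return [(x+r*np.cos(t),y+r*np.sin(t),z) for t in a]
def hullmask(p,pts,S=4):
    q=np.array([proj(p,X) for X in pts]); h=cv2.convexHull(((q+.5)*S).astype(np.float32))
    m=np.zeros((384*S,512*S),np.uint8); cv2.fillConvexPoly(m,np.round(h).astype(np.int32),1)
    return cv2.resize(m.astype(np.float32),(512,384),interpolation=cv2.INTER_AREA)
def domefit(p,reg,z0=0,xy=None):
    # rim silhouette vs region: match by maximal IoU
    f=lambda v:(lambda m:-np.minimum(m,reg).sum()/np.maximum(m,reg).sum())(hullmask(p,circ(*v,z0+.064,.065)+circ(*v,z0+.034,.065)+circ(*v,z0,.034)))
    xy=ray(p,*cen(reg),z0+.045)[:2] if xy is None else xy
    r=minimize(f,xy,method='Nelder-Mead',options=dict(initial_simplex=[xy,xy+[.01,0],xy+[0,.01]],xatol=3e-4,fatol=1e-4)); return r.x,-r.fun
def domes(p,n=6):
    out=[]
    for r in spotter.regions_of(p,'dome_1'):
        m=r['region']; 
        if r['p']<.4: continue
        c=np.median(p['color'][m],axis=0); (xy,s)=domefit(p,m.astype(np.float32))
        # lampholder: brightest blob near expected place
        u,v=proj(p,[*xy,.026]).round().astype(int); g=p['color'].min(2).astype(float)[v-7:v+8,u-7:u+8]
        w=np.clip(g-np.percentile(g,88),0,None); yy,xx=np.mgrid[v-7:v+8,u-7:u+8]
        b=ray(p,(w*xx).sum()/w.sum(),(w*yy).sum()/w.sum(),.022)[:2]
        out.append((xy,s,b,c)); print('dome',round(r['p'],2),xy.round(4),round(s,3),'bulb',b.round(4),c)
    return out
E
python3 - <<'E'
from h import *
p=read_camera('top'); domes(p)
save(p,'crop1.png',(120,185,140,75),5.7); save(p,'crop2.png',(230,140,175,130),4.5)
E
```

```text
dome 0.93 [ 0.3392 -0.4842] 0.964 bulb [ 0.3411 -0.4848] [69. 39. 71.]
dome 0.84 [ 0.484  -0.2195] 0.961 bulb [ 0.4922 -0.2198] [113. 105.  98.]
dome 0.83 [ 0.5261 -0.428 ] 0.969 bulb [ 0.5278 -0.4289] [68. 40. 68.]
dome 0.75 [ 0.6086 -0.0392] 0.923 bulb [ 0.6111 -0.0396] [110. 102.  96.]
dome 0.56 [ 0.3583 -0.3124] 0.953 bulb [ 0.3623 -0.3121] [112. 103.  96.]
```

View pics/crop1.png

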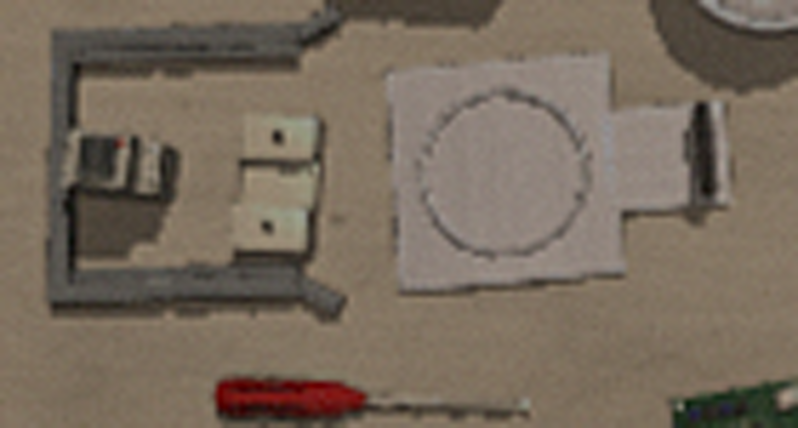

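View pics/crop2.png

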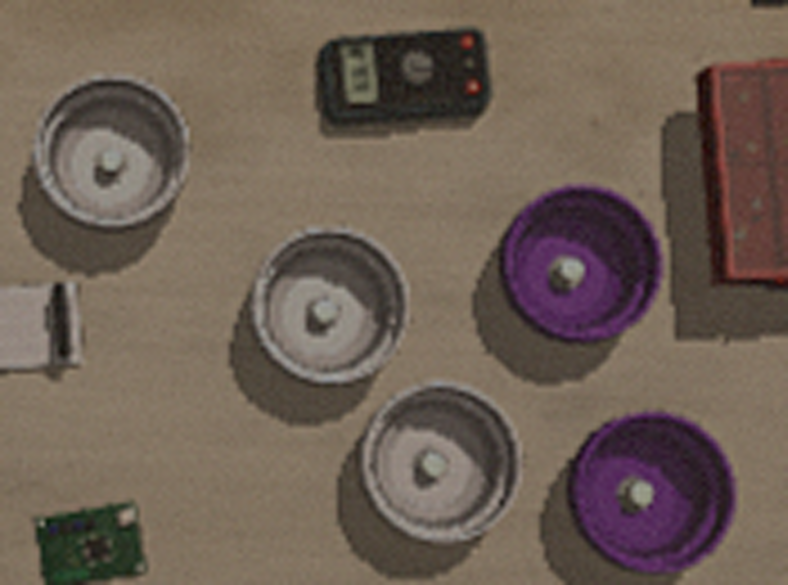

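Crop 1 shows the tray plate with corners (390,73), (608,55), (625,272) and (402,291), and the handle at (706,150). The relay's top is at about (97,160) and the block at (278,185). Crop 2 confirms three grey domes with central bulbs and two purple decoys on the right.

```bash
cat >> h.py <<'E'
def plan(x,y,z,ydir=None):
    """shift cm in tool axes and turn about z; ydir = world angle deg wanted for the tool y axis (mod 180)"""
    s=sensors.get_state(); Rm=R.from_quat(s['eef_rot']).as_matrix(); d=Rm.T@(np.array([x,y,z])-s['eef_pos'])*100
    a=np.degrees(np.arctan2(Rm[1,1],Rm[0,1])); t=0 if ydir is None else -(((ydir-a)+90)%180-90)
    print('plan',(x,y,z),'shift',d.round(2),'turn z',round(t,1),'| at',s['eef_pos'].round(4),'ydir',round(a,1),'tilt',np.degrees(np.arccos(-Rm[2,2])).round(2),'j6',s['joints'][5].round(2),'t',round(s['time'],1),'w',round(s['gripper_width'],4))
E
python3 - <<'E'
from h import *
p=read_camera('top')
def P(x,y,z): return ray(p,(x+.5)/5.7-.5+120,(y+.5)/5.7-.5+185,z)[:2]
c=[P(390,73,.008),P(608,55,.008),P(625,272,.008),P(402,291,.008)]
print('tray',np.round(c,4),np.mean(c,0).round(4)); 
for i,j in [(0,1),(3,2),(3,0),(2,1)]: d=c[i]-c[j]; print(np.hypot(*d).round(4),np.degrees(np.arctan2(d[1],d[0])).round(1))
print('ring',P(504,174,.011)); print('handle',P(706,150,.044))
h=[P(55,33,.0185),P(50,308,.0185),P(295,28,.0185),P(297,290,.0185)]
print('holder TL BL',np.round(h,4))
print('relay top',P(97,160,.086),'corners',[P(*q,.086).round(3) for q in [(75,137),(130,135),(130,187),(72,185)]])
b=[P(247,115,.035),P(321,117,.038),P(310,250,.032),P(234,250,.032)]; print('block',np.round(b,4),np.mean(b,0))
plan(.6111,-.0396,.12)
E
```

```text
tray [[0.5175 0.2132]
 [0.5342 0.0675]
 [0.3887 0.0504]
 [0.3718 0.1973]] [0.453  0.1321]
0.1467 96.5
0.1478 96.6
0.1466 -173.8
0.1465 -173.3
ring [0.45124737 0.13322943]
handle [ 0.46697749 -0.00130189]
holder TL BL [[0.5361 0.4363]
 [0.3531 0.4255]
 [0.5444 0.2765]
 [0.3697 0.2646]]
relay top [0.44345246 0.38267867] corners [array([0.458, 0.398]), array([0.46 , 0.363]), array([0.427, 0.361]), array([0.427, 0.397])]
block [[0.4823 0.3011]
 [0.482  0.2519]
 [0.395  0.2551]
 [0.3936 0.3046]] [0.438243   0.27817752]
plan (0.6111, -0.0396, 0.12) shift [-59.94 -49.97  11.13] turn z 0 | at [0.1672 0.6022 0.2313] ydir 74.5 tilt 0.0 j6 1.47 t 1.1 w 0.0852
```

```bash
A='[-0.06,-60,-50,3,0,0,-20]'; python3 -m inch "[[-0.06,-60,-50,3,0,0,-20],[-0.06,-60,-50,3,0,0,-20],[-0.06,-60,-50,3,0,0,-20],[-0.06,-60,-50,3,0,0,-20],[-0.06,-60,-50,3,0,0,-20],[-0.06,-60,-50,3,0,0,-20],[-0.06,-60,-50,3,0,0,-20],[-0.06,-60,-50,3,0,0,-20]]"; python3 -c "
from h import *
plan(.6105,-.0393,.1,95);plan(.6105,-.0393,.1)"
```

```text
time: 1.85
eef_pos: [0.3947, 0.2731, 0.2163]
eef_rot: [-0.039, 0.999, 0.0, 0.001]
wrist_force: [1.2, 0.5, -0.2]
gripper_width: 0.0452
grasp_force: 0.0
plan (0.6105, -0.0393, 0.1) shift [-19.05 -32.84  11.64] turn z -0.5 | at [0.3947 0.2731 0.2163] ydir 94.5 tilt 0.07 j6 0.39 t 1.9 w 0.0452
plan (0.6105, -0.0393, 0.1) shift [-19.05 -32.84  11.64] turn z 0 | at [0.3947 0.2731 0.2163] ydir 94.5 tilt 0.07 j6 0.39 t 1.9 w 0.0452
```

```bash
python3 -m inch "[[-0.06,-19,-32.8,5,0,0,0],[-0.06,-19,-32.8,5,0,0,0],[-0.06,-19,-32.8,5,0,0,0],[-0.06,-19,-32.8,5,0,0,0],[-0.06,-19,-32.8,5,0,0,0],[-0.06,-19,-32.8,5,0,0,0],[-0.06,-19,-32.8,8,0,0,0],[-0.06,-19,-32.8,9,0,0,0]]";python3 -m inch "[[-0.06,0,0,0,0,0,0],[-0.06,0,0,0,0,0,0]]"; python3 -c "
from h import *
plan(.6105,-.0393,.1);p=read_camera('top');save(p,'c3.png',(225,145,60,60),8)"
```

```text
time: 2.65
eef_pos: [0.612, -0.0402, 0.1272]
eef_rot: [-0.038, 0.999, -0.001, 0.003]
wrist_force: [-0.6, 0.1, -0.3]
gripper_width: 0.0452
grasp_force: 0.0
time: 2.85
eef_pos: [0.6081, -0.0379, 0.1249]
eef_rot: [-0.038, 0.999, 0.001, -0.001]
wrist_force: [-0.0, 0.2, 0.0]
gripper_width: 0.0455
grasp_force: 0.0
plan (0.6105, -0.0393, 0.1) shift [-0.24 -0.17  2.49] turn z 0 | at [ 0.6081 -0.0379  0.1249] ydir 94.4 tilt 0.17 j6 -0.25 t 2.9 w 0.0455
```

View pics/c3.png

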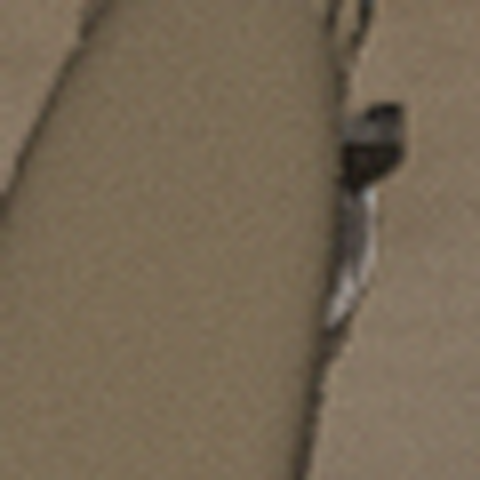

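The arm hides the dome from the top camera, so I'll descend by the calibrated estimate.

```bash
python3 -m inch "[[-0.06,-0.2,-0.2,4,0,0,0],[-0.06,-0.2,-0.2,8,0,0,0],[-0.06,-0.2,-0.2,10,0,0,0],[-0.06,-0.2,-0.2,11.5,0,0,0],[-0.06,-0.2,-0.2,11.5,0,0,0],[1,-0.2,-0.2,11.5,0,0,0],[1,-0.2,-0.2,11.5,0,0,0],[1,-0.2,-0.2,11.5,0,0,0]]" 40; python3 -m inch "[[1,0,0,0,0,0,0],[1,0,0,0,0,0,0],[1,0,0,0,0,0,0]]"
```

```text
time: 3.7
eef_pos: [0.6129, -0.0391, 0.0133]
eef_rot: [-0.039, 0.999, -0.0, 0.002]
wrist_force: [-0.3, 0.8, 4.6]
gripper_width: 0.018
grasp_force: 39.3
time: 4.0
eef_pos: [0.6128, -0.0391, 0.0133]
eef_rot: [-0.039, 0.999, 0.0, 0.002]
wrist_force: [-1.1, 2.6, 6.6]
gripper_width: 0.0178
grasp_force: 39.5
```

```bash
python3 -m inch "[[1,0,0,-3,0,0,0],[1,0,0,-6,0,0,0],[1,0,0,-10,0,0,0],[1,0,0,-10,0,0,0],[1,0,0,-10,0,0,0]]"; python3 -c "
from h import *
plan(.452,.132,.08)"
```

```text
time: 4.5
eef_pos: [0.6122, -0.0396, 0.1126]
eef_rot: [-0.039, 0.999, -0.0, 0.002]
wrist_force: [-0.4, -0.2, -2.6]
gripper_width: 0.0181
grasp_force: 39.3
plan (0.452, 0.132, 0.08) shift [14.64 18.36  3.19] turn z 0 | at [ 0.6122 -0.0396  0.1126] ydir 94.5 tilt 0.2 j6 -0.25 t 4.5 w 0.0181
```

```bash
python3 -m inch "[[1,4,5,0,0,0,0],[1,8,9.5,0,0,0,0],[1,11.5,14,0,0,0,0],[1,14,17.5,0,0,0,0],[1,14.6,18.4,0,0,0,0],[1,14.6,18.4,0,0,0,0],[1,14.6,18.4,0,0,0,0]]"; python3 -m inch "[[1,0,0,0,0,0,0],[1,0,0,0,0,0,0],[1,0,0,0,0,0,0]]"; python3 -c "
from h import *
plan(.452,.132,.022)
p=read_camera('scene'); save(p,'s4.png',(150,160,140,100),5.5)"
```

```text
time: 5.2
eef_pos: [0.4495, 0.1329, 0.1097]
eef_rot: [-0.04, 0.999, -0.0, -0.001]
wrist_force: [-0.6, -0.5, -1.4]
gripper_width: 0.0178
grasp_force: 39.5
time: 5.5
eef_pos: [0.4519, 0.1321, 0.1109]
eef_rot: [-0.038, 0.999, -0.0, 0.0]
wrist_force: [0.3, -0.4, -1.0]
gripper_width: 0.0179
grasp_force: 39.5
plan (0.452, 0.132, 0.022) shift [-0.01 -0.01  8.89] turn z 0 | at [0.4519 0.1321 0.1109] ydir 94.4 tilt 0.01 j6 0.07 t 5.5 w 0.0179
```

View pics/s4.png

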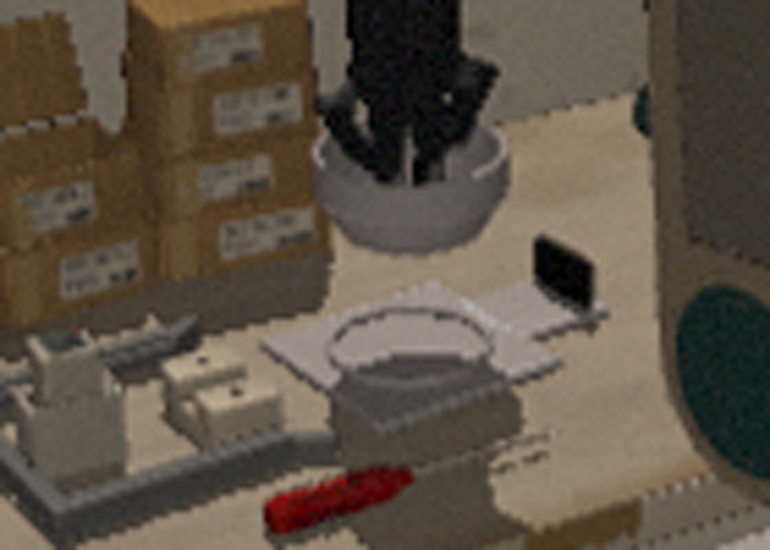

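The scene picture shows the dome held level at about (410,190), above the ring at (410,345). I'll lower it now.

```bash
python3 -m inch "[[1,0,0,3,0,0,0],[1,0,0,6,0,0,0],[1,0,0,8,0,0,0],[1,0,0,8.6,0,0,0],[1,0,0,8.6,0,0,0]]";  python3 -m inch "[[1,0,0,0.2,0,0,0],[1,0,0,0.3,0,0,0],[1,0,0,0.4,0,0,0],[1,0,0,0.5,0,0,0]]"
```

```text
time: 6.05
eef_pos: [0.4505, 0.1324, 0.0243]
eef_rot: [-0.039, 0.999, -0.0, -0.001]
wrist_force: [-0.0, 0.8, -0.7]
gripper_width: 0.0176
grasp_force: 39.6
time: 6.45
eef_pos: [0.4519, 0.1329, 0.0212]
eef_rot: [-0.039, 0.999, 0.0, 0.001]
wrist_force: [-3.9, -1.0, 12.4]
gripper_width: 0.018
grasp_force: 40.7
```

```bash
python3 -m inch "[[-0.06,0,0,0,0,0,0],[-0.06,0,0,-0.2,0,0,0],[-0.06,0,0,-0.2,0,0,0],[-0.06,0,0,-3,0,0,0],[-0.06,0,0,-7,0,0,0],[-0.06,0,0,-11,0,0,0],[-0.06,0,0,-15,0,0,0],[-0.06,0,0,-15,0,0,0]]"; python3 -c "
from h import *
p=read_camera('top');domes(p);save(p,'c5.png',(120,140,200,130),4)
plan(.49,-.2197,.17)"
```

```text
time: 7.25
eef_pos: [0.4559, 0.1336, 0.1762]
eef_rot: [-0.039, 0.999, 0.001, 0.006]
wrist_force: [0.3, 0.4, 0.1]
gripper_width: 0.0452
grasp_force: 0.0
dome 0.97 [ 0.3391 -0.4842] 0.945 bulb [ 0.341 -0.485] [69. 39. 70.]
dome 0.93 [ 0.3593 -0.3133] 0.961 bulb [ 0.3651 -0.3092] [116.  107.   98.5]
dome 0.9 [0.4469 0.1145] 0.405 bulb [0.4476 0.1282] [120. 111. 105.]
dome 0.84 [ 0.5255 -0.4284] 0.973 bulb [ 0.5278 -0.429 ] [67.  39.  68.5]
dome 0.81 [ 0.4834 -0.2212] 0.956 bulb [ 0.4926 -0.2182] [115. 107.  99.]
plan (0.49, -0.2197, 0.17) shift [ -1.02 -35.46   0.11] turn z 0 | at [0.452  0.133  0.1712] ydir 94.5 tilt 0.18 j6 0.07 t 7.3 w 0.0453
```

View pics/c5.png

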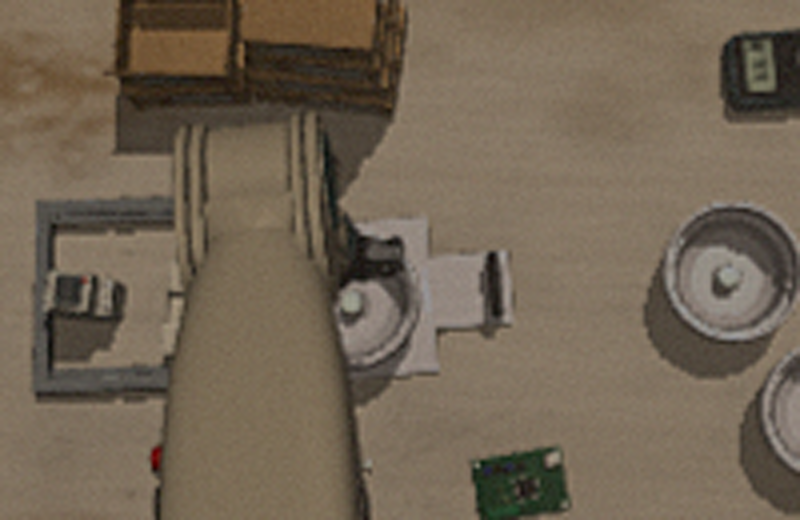

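The first dome sits in the ring: its bulb is at (352,300), and the arm hides the rest. Dome 2 has its bulb at (727,277) and its rim centre at (732,271).

```bash
python3 -c "
from h import *
p=read_camera('top')
f=lambda x,y:((x+.5)/4-.5+120,(y+.5)/4-.5+140)
print(ray(p,*f(727,276),.024),ray(p,*f(732,271.5),.062))
for X in [(.484,-.22),(.492,-.219)]: print([(proj(p,[*X,z])*4).round(0)-[480-2,560-2] for z in (.062,.026)])
f=lambda x,y:((x+.5)/4.5-.5+230,(y+.5)/4.5-.5+140)
print(ray(p,*f(324,309),.024),ray(p,*f(330,306),.062), ray(p,*f(432,463),.024),ray(p,*f(441,463),.062))
"
```

```text
[ 0.48487195 -0.21918706  0.024     ] [ 0.48374685 -0.21910309  0.062     ]
[array([733., 272.]), array([729., 277.])]
[array([732., 263.]), array([728., 269.])]
[ 0.48622267 -0.22006509  0.024     ] [ 0.48336886 -0.22028414  0.062     ] [ 0.36007318 -0.31091655  0.024     ] [ 0.35796785 -0.31124794  0.062     ]
```

```bash
python3 -m inch "[[-0.06,-0.5,-5,0,0,0,0],[-0.06,-0.5,-10,0,0,0,0],[-0.06,-0.5,-15,0,0,0,0],[-0.06,-0.5,-20,0,0,0,0],[-0.06,-0.5,-25,3,0,0,0],[-0.06,-0.5,-30,5,0,0,0],[-0.06,-0.5,-34,5,0,0,0],[-0.06,-0.5,-35.4,5,0,0,0]]";python3 -m inch "[[-0.06,0,0,0,0,0,0],[-0.06,0,0,0,0,0,0],[-0.06,0,0,0,0,0,0]]"; python3 -c "
from h import *
plan(.4845,-.2197,.012)"
```

```text
time: 8.2
eef_pos: [0.482, -0.2227, 0.1166]
eef_rot: [-0.037, 0.999, 0.001, -0.002]
wrist_force: [0.2, 1.1, 1.0]
gripper_width: 0.0453
grasp_force: 0.0
time: 8.5
eef_pos: [0.483, -0.2179, 0.1194]
eef_rot: [-0.04, 0.999, 0.001, -0.001]
wrist_force: [0.2, 0.1, -0.3]
gripper_width: 0.0453
grasp_force: 0.0
plan (0.4845, -0.2197, 0.012) shift [-0.15 -0.2  10.74] turn z 0 | at [ 0.483  -0.2179  0.1194] ydir 94.6 tilt 0.12 j6 -0.63 t 8.5 w 0.0453
```

```bash
python3 -m inch "[[-0.06,-0.1,-0.1,4,0,0,0],[-0.06,-0.1,-0.1,8,0,0,0],[-0.06,-0.1,-0.1,10,0,0,0],[-0.06,-0.1,-0.1,10.7,0,0,0],[-0.06,-0.1,-0.1,10.7,0,0,0],[1,-0.1,-0.1,10.7,0,0,0],[1,-0.1,-0.1,10.7,0,0,0],[1,-0.1,-0.1,10.7,0,0,0]]" 40; python3 -m inch "[[1,0,0,0,0,0,0],[1,0,0,0,0,0,0],[1,0,0,-3,0,0,0],[1,0,0,-7,0,0,0],[1,0,0,-11,0,0,0],[1,0,0,-14,0,0,0],[1,0,0,-14,0,0,0],[1,0,0,-14,0,0,0]]"; python3 -c "
from h import *
plan(.452,.132,.153)"
```

```text
time: 9.3
eef_pos: [0.4864, -0.2212, 0.0149]
eef_rot: [-0.039, 0.999, -0.001, 0.002]
wrist_force: [-0.3, 1.6, 6.9]
gripper_width: 0.0179
grasp_force: 39.2
time: 10.1
eef_pos: [0.4852, -0.221, 0.1538]
eef_rot: [-0.039, 0.999, -0.001, 0.001]
wrist_force: [0.1, 0.5, -1.6]
gripper_width: 0.0182
grasp_force: 39.3
plan (0.452, 0.132, 0.153) shift [ 0.55 35.45  0.04] turn z 0 | at [ 0.4852 -0.221   0.1538] ydir 94.5 tilt 0.12 j6 -0.63 t 10.1 w 0.0182
```

```bash
python3 -m inch "[[1,0.5,4,0,0,0,0],[1,0.5,8.5,0,0,0,0],[1,0.5,13,0,0,0,0],[1,0.5,17.5,0,0,0,0],[1,0.5,22,0,0,0,0],[1,0.5,26.5,0,0,0,0],[1,0.5,31,0,0,0,0],[1,0.5,34,0,0,0,0]]";python3 -m inch "[[1,0,1.45,0,0,0,0],[1,0,1.45,0,0,0,0],[1,0,1.45,0,0,0,0],[1,0,1.45,0,0,0,0],[1,0,1.45,0,0,0,0]]"; python3 -c "
from h import *
plan(.452,.132,.055)"
```

```text
time: 10.9
eef_pos: [0.4507, 0.1201, 0.1508]
eef_rot: [-0.04, 0.999, 0.0, -0.002]
wrist_force: [0.0, -1.1, -0.9]
gripper_width: 0.0182
grasp_force: 39.5
time: 11.4
eef_pos: [0.452, 0.1314, 0.1526]
eef_rot: [-0.038, 0.999, -0.0, -0.0]
wrist_force: [-0.2, -0.2, -1.0]
gripper_width: 0.0176
grasp_force: 39.5
plan (0.452, 0.132, 0.055) shift [-0.02  0.06  9.76] turn z 0 | at [0.452  0.1314 0.1526] ydir 94.4 tilt 0.05 j6 0.07 t 11.4 w 0.0176
```

Expected rest is at TCP z ≈ 0.0149 + 0.038 = 0.053.

```bash
python3 -m inch "[[1,0,0,3,0,0,0],[1,0,0,6,0,0,0],[1,0,0,8,0,0,0],[1,0,0,8.8,0,0,0],[1,0,0,9.3,0,0,0],[1,0,0,9.6,0,0,0],[1,0,0,9.6,0,0,0]]";  python3 -m inch "[[1,0,0,0.2,0,0,0],[1,0,0,0.3,0,0,0],[1,0,0,0.4,0,0,0],[1,0,0,0.5,0,0,0]]"
```

```text
time: 12.1
eef_pos: [0.4529, 0.1324, 0.0576]
eef_rot: [-0.039, 0.999, 0.0, 0.001]
wrist_force: [-0.0, 0.2, -0.7]
gripper_width: 0.0179
grasp_force: 39.5
time: 12.5
eef_pos: [0.4525, 0.1325, 0.0528]
eef_rot: [-0.039, 0.999, -0.0, 0.0]
wrist_force: [-4.0, -0.3, 11.3]
gripper_width: 0.0178
grasp_force: 40.5
```

Contact came at the expected height, so I'll release and go for the third dome at (0.359, -0.312).

```bash
python3 -m inch "[[-0.06,0,0,0,0,0,0],[-0.06,0,0,-0.2,0,0,0],[-0.06,0,0,-0.2,0,0,0],[-0.06,0,0,-3,0,0,0],[-0.06,0,0,-7,0,0,0],[-0.06,0,0,-11,0,0,0],[-0.06,0,0,-12,0,0,0],[-0.06,0,0,-12,0,0,0]]"; python3 -c "
from h import *
plan(.359,-.312,.12)"
```

```text
time: 13.3
eef_pos: [0.4541, 0.1327, 0.1743]
eef_rot: [-0.039, 0.999, 0.0, 0.003]
wrist_force: [-0.9, 1.0, -0.4]
gripper_width: 0.0451
grasp_force: 0.0
plan (0.359, -0.312, 0.12) shift [ 12.98 -43.59   5.34] turn z 0 | at [0.4541 0.1327 0.1743] ydir 94.5 tilt 0.3 j6 0.07 t 13.3 w 0.0451
```

```bash
python3 -m inch "[[-0.06,1.4,-5,0,0,0,0],[-0.06,2.9,-10,0,0,0,0],[-0.06,4.4,-15,0,0,0,0],[-0.06,5.8,-20,0,0,0,0],[-0.06,7.3,-25,0,0,0,0],[-0.06,8.8,-30,0,0,0,0],[-0.06,10.2,-35,0,0,0,0],[-0.06,11.7,-40,0,0,0,0]]";python3 -m inch "[[-0.06,1.1,-3.5,3,0,0,0],[-0.06,1.1,-3.5,5,0,0,0],[-0.06,1.1,-3.5,5,0,0,0],[-0.06,1.1,-3.5,5,0,0,0],[-0.06,1.1,-3.5,5,0,0,0]]"; python3 -c "
from h import *
plan(.359,-.312,.012)
p=read_camera('top'); save(p,'c6.png',(180,180,70,60),8); domes(p)"
```

```text
time: 14.1
eef_pos: [0.3683, -0.26, 0.1699]
eef_rot: [-0.039, 0.999, 0.001, -0.001]
wrist_force: [1.7, -0.3, 0.2]
gripper_width: 0.0449
grasp_force: 0.0
time: 14.6
eef_pos: [0.3622, -0.2943, 0.1222]
eef_rot: [-0.04, 0.999, 0.0, 0.0]
wrist_force: [0.2, 0.0, -0.2]
gripper_width: 0.0453
grasp_force: 0.0
plan (0.359, -0.312, 0.012) shift [ 0.46 -1.74 11.02] turn z 0 | at [ 0.3622 -0.2943  0.1222] ydir 94.6 tilt 0.0 j6 -0.9 t 14.6 w 0.0453
dome 0.8 [ 0.3399 -0.4841] 0.688 bulb [ 0.3411 -0.4848] [70. 39. 71.]
dome 0.72 [0.4552 0.1355] 0.965 bulb [0.4568 0.1381] [114.  107.   98.5]
dome 0.57 [ 0.5264 -0.4278] 0.879 bulb [ 0.5279 -0.4291] [64. 38. 65.]
dome 0.53 [0.4186 0.0925] 0.041 bulb [0.4163 0.0789] [65.  59.5 54. ]
```

View pics/c6.png

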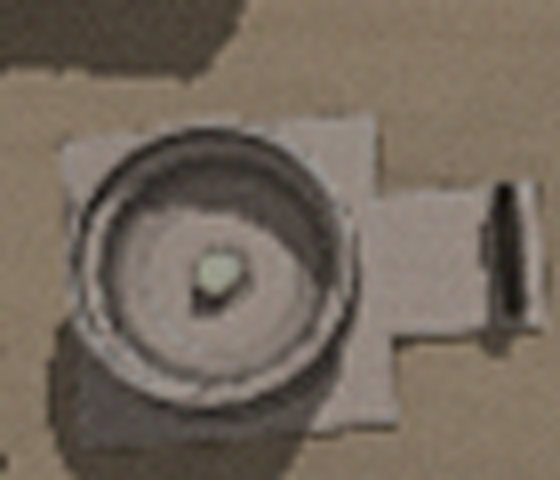

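The crop shows the two domes nested on the tray, with the bulb at (218,272) and the tray undisturbed. I'll carry on with dome 3.

```bash
python3 -m inch "[[-0.06,0.4,-1.7,2,0,0,0],[-0.06,0.4,-1.7,3,0,0,0],[-0.06,0.4,-1.7,5,0,0,0],[-0.06,0.4,-1.7,8,0,0,0],[-0.06,0.4,-1.7,10.5,0,0,0],[-0.06,0.4,-1.7,11,0,0,0],[1,0.4,-1.7,11,0,0,0],[1,0.4,-1.7,11,0,0,0]]" 40; python3 -m inch "[[1,0,0,0,0,0,0],[1,0,0,0,0,0,0],[1,0,0,0,0,0,0]]"; python3 -m inch "[[1,0,0,-3,0,0,0],[1,0,0,-7,0,0,0],[1,0,0,-11,0,0,0],[1,0,0,-15,0,0,0],[1,0,0,-17,0,0,0],[1,0,0,-17,0,0,0],[1,0,0,-17,0,0,0]]"; python3 -c "
from h import *
plan(.452,.132,.18)"
```

```text
time: 15.5
eef_pos: [0.3602, -0.3125, 0.0132]
eef_rot: [-0.039, 0.999, -0.001, 0.001]
wrist_force: [-1.1, 1.7, 0.8]
gripper_width: 0.0177
grasp_force: 40.4
time: 15.8
eef_pos: [0.3602, -0.313, 0.0132]
eef_rot: [-0.039, 0.999, -0.001, 0.001]
wrist_force: [-0.2, 1.1, 4.3]
gripper_width: 0.018
grasp_force: 39.5
time: 16.5
eef_pos: [0.3591, -0.312, 0.1817]
eef_rot: [-0.039, 0.999, -0.0, 0.0]
wrist_force: [-1.1, -0.1, -1.7]
gripper_width: 0.018
grasp_force: 39.4
plan (0.452, 0.132, 0.18) shift [-12.73  43.53   0.17] turn z 0 | at [ 0.3591 -0.312   0.1817] ydir 94.5 tilt 0.01 j6 -0.93 t 16.5 w 0.018
```

```bash
python3 -m inch "[[1,-1.3,4,0,0,0,0],[1,-2.6,9,0,0,0,0],[1,-4,14,0,0,0,0],[1,-5.4,19,0,0,0,0],[1,-7,24,0,0,0,0],[1,-8.5,29,0,0,0,0],[1,-10,34,0,0,0,0],[1,-11.5,39,0,0,0,0]]";python3 -m inch "[[1,-0.6,2.5,0,0,0,0],[1,-1.2,4.5,0,0,0,0],[1,-1.2,4.5,0,0,0,0],[1,-1.2,4.5,0,0,0,0],[1,-1.2,4.5,0,0,0,0],[1,-1.2,4.5,0,0,0,0]]"; python3 -c "
from h import *
plan(.4525,.132,.085)"
```

```text
time: 17.3
eef_pos: [0.4386, 0.0734, 0.1796]
eef_rot: [-0.039, 0.999, -0.0, -0.002]
wrist_force: [0.4, -0.2, -0.3]
gripper_width: 0.018
grasp_force: 39.5
time: 17.9
eef_pos: [0.4483, 0.1162, 0.1814]
eef_rot: [-0.038, 0.999, -0.0, -0.001]
wrist_force: [0.2, -0.4, -1.8]
gripper_width: 0.018
grasp_force: 39.6
plan (0.4525, 0.132, 0.085) shift [-0.56  1.55  9.64] turn z 0 | at [0.4483 0.1162 0.1814] ydir 94.4 tilt 0.08 j6 0.04 t 17.9 w 0.018
```

```bash
python3 -m inch "[[1,-0.5,1.6,0,0,0,0],[1,-0.5,1.6,0,0,0,0],[1,-0.5,1.6,3,0,0,0],[1,-0.5,1.6,6,0,0,0],[1,-0.5,1.6,8.5,0,0,0],[1,-0.5,1.6,9.2,0,0,0],[1,-0.5,1.6,9.6,0,0,0],[1,-0.5,1.6,9.6,0,0,0]]";  python3 -m inch "[[1,0,0,0.2,0,0,0],[1,0,0,0.4,0,0,0],[1,0,0,0.5,0,0,0],[1,0,0,0.6,0,0,0]]"
```

```text
time: 18.7
eef_pos: [0.4531, 0.1332, 0.0865]
eef_rot: [-0.039, 0.999, -0.0, 0.0]
wrist_force: [0.0, 0.5, -0.8]
gripper_width: 0.0177
grasp_force: 39.6
time: 19.1
eef_pos: [0.4532, 0.1336, 0.0811]
eef_rot: [-0.039, 0.999, -0.0, 0.001]
wrist_force: [-3.0, -0.3, 12.5]
gripper_width: 0.018
grasp_force: 40.7
```

```bash
python3 -m inch "[[-0.06,0,0,0,0,0,0],[-0.06,0,0,-0.2,0,0,0],[-0.06,0,0,-0.2,0,0,0],[-0.06,0,0,-3,0,0,0],[-0.06,0,0,-7,0,0,0],[-0.06,0,0,-11,0,0,0],[-0.06,0,0,-12,0,0,0],[-0.06,0,0,-12,0,0,0]]"; python3 -c "
from h import *
plan(.443,.381,.16,3)"
```

```text
time: 19.9
eef_pos: [0.4545, 0.1339, 0.2023]
eef_rot: [-0.039, 0.999, 0.0, 0.003]
wrist_force: [0.4, 0.2, -0.5]
gripper_width: 0.0452
grasp_force: 0.0
plan (0.443, 0.381, 0.16) shift [-0.77 24.73  4.24] turn z -88.5 | at [0.4545 0.1339 0.2023] ydir 94.5 tilt 0.3 j6 0.07 t 19.9 w 0.0452
```

```bash
python3 -m inch "[[-1,-0.8,4,0,0,0,-8.5],[-1,-0.8,8,0,0,0,-17],[-1,-0.8,12,0,0,0,-25.5],[-1,-0.8,16,0,0,0,-34],[-1,-0.8,20,0,0,0,-42.5],[-1,-0.8,24.7,0,0,0,-51],[-1,-0.8,24.7,0,0,0,-59.5],[-1,-0.8,24.7,0,0,0,-68]]";python3 -m inch "[[-1,0,0,2,0,0,-8.5],[-1,0,0,3,0,0,-17],[-1,0,0,3,0,0,-20.5],[-1,0,0,3,0,0,-20.5],[-1,0,0,3,0,0,-20.5]]"; python3 -c "
from h import *
plan(.443,.381,.04,3)
p=read_camera('scene'); save(p,'s7.png',(130,150,180,120),4.4)"
```

```text
time: 20.7
eef_pos: [0.4395, 0.3811, 0.197]
eef_rot: [-0.595, 0.804, 0.0, -0.002]
wrist_force: [0.2, -0.9, -0.5]
gripper_width: 0.0858
grasp_force: 0.0
time: 21.2
eef_pos: [0.4405, 0.3799, 0.1684]
eef_rot: [0.725, -0.689, -0.0, 0.001]
wrist_force: [0.5, 0.1, -0.4]
gripper_width: 0.0857
grasp_force: 0.0
plan (0.443, 0.381, 0.04) shift [-0.12 -0.29 12.84] turn z -0.1 | at [0.4405 0.3799 0.1684] ydir -177.1 tilt 0.15 j6 -1.02 t 21.2 w 0.0857
```

View pics/s7.png

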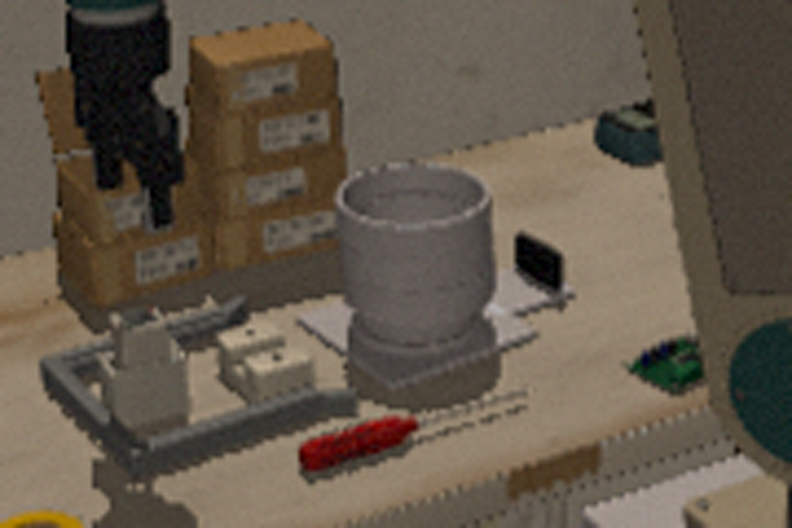

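The scene picture shows three domes nested upright on the tray at (415,270). The relay is at (145,370) below the gripper, and the block is at (265,365) where it was.

```bash
python3 -m inch "[[-1,-0.1,-0.3,4,0,0,0],[-1,-0.1,-0.3,8,0,0,0],[-1,-0.1,-0.3,11,0,0,0],[-1,-0.1,-0.3,12.8,0,0,0],[-1,-0.1,-0.3,12.8,0,0,0],[1,-0.1,-0.3,12.8,0,0,0],[1,-0.1,-0.3,12.8,0,0,0],[1,-0.1,-0.3,12.8,0,0,0]]" 40; python3 -m inch "[[1,0,0,0,0,0,0],[1,0,0,0,0,0,0],[1,0,0,0,0,0,0]]"; python3 -m inch "[[1,0,0,-2,0,0,0],[1,0,0,-5,0,0,0],[1,0,0,-9,0,0,0],[1,0,0,-13,0,0,0],[1,0,0,-17,0,0,0],[1,0,0,-20,0,0,0],[1,0,0,-20,0,0,0]]"; python3 -c "
from h import *
plan(.62,-.04,.1);plan(.443,-.20,.24)"
```

```text
time: 22.05
eef_pos: [0.4455, 0.3825, 0.0438]
eef_rot: [0.725, -0.688, 0.0, -0.002]
wrist_force: [-0.6, -0.7, 0.3]
gripper_width: 0.0437
grasp_force: 0.0
time: 22.35
eef_pos: [0.4455, 0.3824, 0.0438]
eef_rot: [0.725, -0.688, 0.0, -0.002]
wrist_force: [-0.1, -0.4, 6.3]
gripper_width: 0.0363
grasp_force: 37.9
time: 23.05
eef_pos: [0.4468, 0.3834, 0.2477]
eef_rot: [0.725, -0.688, 0.001, -0.005]
wrist_force: [-0.2, 0.6, -1.3]
gripper_width: 0.0361
grasp_force: 38.6
plan (0.62, -0.04, 0.1) shift [ 43.27 -14.96  14.66] turn z 0 | at [0.4468 0.3834 0.2477] ydir -177.0 tilt 0.58 j6 -1.02 t 23.1 w 0.0361
plan (0.443, -0.2, 0.24) shift [58.25  3.43  0.42] turn z 0 | at [0.4468 0.3834 0.2477] ydir -177.0 tilt 0.58 j6 -1.02 t 23.1 w 0.0361
```

```bash
python3 -m inch "[[1,4,-0.1,0,0,0,0],[1,9,-0.3,0,0,0,0],[1,14,-0.6,0,0,0,0],[1,19,-1,0,0,0,0],[1,24,-1.5,0,0,0,0],[1,29,-2,0,0,0,0],[1,34,-2.5,0,0,0,0],[1,39,-3,0,0,0,0]]";python3 -m inch "[[1,5,-1,0,0,0,0],[1,10,-2,0,0,0,0],[1,15,-3,0,0,0,0],[1,19,-4,0,0,0,0],[1,21.8,-4.2,0,0,0,0],[1,21.8,-4.2,0,0,0,0],[1,21.8,-4.2,0,0,0,0],[1,21.8,-4.2,0,0,0,0]]"; python3 -c "
from h import *
plan(.55,-.22,.05);p=read_camera('top'); print([(r['p'],r['box']) for r in spotter.regions_of(p,'relay')]);save(p,'c8.png',(120,150,230,120),3.4)"
```

```text
time: 23.85
eef_pos: [0.4931, -0.0069, 0.2404]
eef_rot: [0.725, -0.688, -0.001, 0.001]
wrist_force: [1.0, 0.1, -0.9]
gripper_width: 0.0359
grasp_force: 38.5
time: 24.65
eef_pos: [0.5467, -0.2193, 0.2409]
eef_rot: [0.726, -0.688, -0.001, 0.0]
wrist_force: [0.1, 0.8, -0.9]
gripper_width: 0.0361
grasp_force: 38.2
plan (0.55, -0.22, 0.05) shift [ 0.11 -0.37 19.09] turn z 0 | at [ 0.5467 -0.2193  0.2409] ydir -177.0 tilt 0.15 j6 -2.12 t 24.6 w 0.0361
[(0.73, [188.3, 192.5, 61.2, 43.3])]
```

View pics/c8.png

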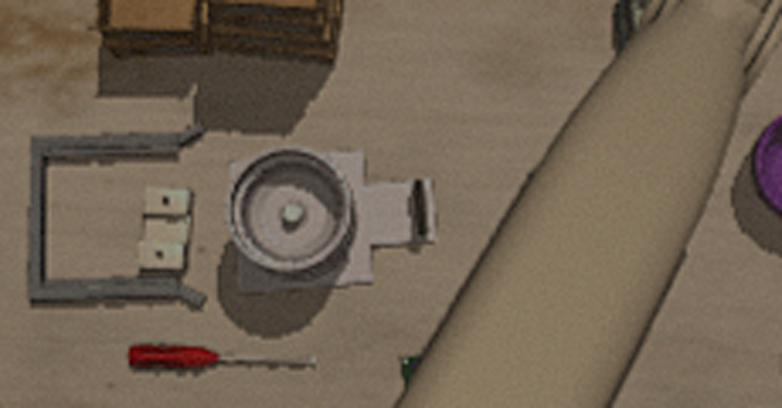

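The holder now contains only the block at (165,230). The stack on the tray is intact, and the relay is in the gripper. Lowering it now.

```bash
python3 -m inch "[[1,0,0,4,0,0,0],[1,0,0,8,0,0,0],[1,0,0,12,0,0,0],[1,0,0,16,0,0,0],[1,0,0,18.5,0,0,0],[1,0,0,19.2,0,0,0],[1,0,0,19.2,0,0,0]]";python3 -m inch "[[1,0,0,0.2,0,0,0],[1,0,0,0.4,0,0,0],[1,0,0,0.6,0,0,0],[1,0,0,0.6,0,0,0]]"
```

```text
time: 25.45
eef_pos: [0.5468, -0.2194, 0.0493]
eef_rot: [0.726, -0.688, -0.001, 0.0]
wrist_force: [-0.0, -0.0, -1.7]
gripper_width: 0.0362
grasp_force: 38.5
time: 25.85
eef_pos: [0.548, -0.2209, 0.0447]
eef_rot: [0.725, -0.688, 0.001, -0.0]
wrist_force: [0.1, 0.6, -1.0]
gripper_width: 0.0358
grasp_force: 38.5
```

```bash
python3 -m inch "[[1,0,0,0.1,0,0,0],[1,0,0,0.2,0,0,0],[1,0,0,0.2,0,0,0]]"; python3 -m inch "[[-0.7,0,0,0,0,0,0],[-0.7,0,0,0,0,0,0],[-0.7,0,0,0,0,0,0],[-0.7,0,0,-4,0,0,0],[-0.7,0,0,-8,0,0,0],[-0.7,0,0,-12,0,0,0],[-0.7,0,0,-16,0,0,0],[-0.7,0,0,-16,0,0,0]]"; python3 -c "
from h import *
plan(.46,.278,.2,93)"
```

```text
time: 26.15
eef_pos: [0.5483, -0.2211, 0.0438]
eef_rot: [0.725, -0.689, 0.001, -0.0]
wrist_force: [-1.4, 1.0, 7.5]
gripper_width: 0.0362
grasp_force: 37.9
time: 26.95
eef_pos: [0.5516, -0.2227, 0.209]
eef_rot: [0.725, -0.688, 0.006, -0.002]
wrist_force: [0.8, -1.0, 0.3]
gripper_width: 0.0726
grasp_force: 0.0
plan (0.46, 0.278, 0.2) shift [-50.48   6.54   0.5 ] turn z 90.0 | at [ 0.5516 -0.2227  0.209 ] ydir -177.0 tilt 0.72 j6 -2.12 t 26.9 w 0.0726
```

```bash
python3 -m inch "[[-0.7,-4,0.5,0,0,0,8.5],[-0.7,-9,1,0,0,0,17],[-0.7,-14,2,0,0,0,25.5],[-0.7,-19,3,0,0,0,34],[-0.7,-24,4,0,0,0,42.5],[-0.7,-29,5,0,0,0,51],[-0.7,-34,5.5,0,0,0,59.5],[-0.7,-39,6,0,0,0,68]]"; python3 -c "
from h import *
p=read_camera('top')
for r in spotter.regions_of(p,'block'): print(r['p'],r['box'],cen(r['region']),ray(p,*cen(r['region']),.03))
save(p,'c9.png',(120,180,100,80),7.5)
plan(.46,.278,.2,92)"
```

```text
time: 27.75
eef_pos: [0.472, 0.1343, 0.2013]
eef_rot: [-0.251, 0.968, 0.0, -0.0]
wrist_force: [0.5, 0.0, 0.7]
gripper_width: 0.0725
grasp_force: 0.0
0.57 [207.6, 195.8, 38.7, 38.9] (np.float64(230.77529761904762), np.float64(214.88095238095238)) [0.45239351 0.0459711  0.03      ]
plan (0.46, 0.278, 0.2) shift [-6.   12.84  0.15] turn z 27.7 | at [0.4715 0.1367 0.2013] ydir 119.7 tilt 0.12 j6 -0.37 t 27.9 w 0.0726
```

```bash
python3 -m inch "[[-0.7,-2,4,0,0,0,8.5],[-0.7,-4,8,0,0,0,17],[-0.7,-6,12.8,0,0,0,25.5],[-0.7,-6,12.8,0,0,0,27.7],[-0.7,-6,12.8,4,0,0,27.7],[-0.7,-6,12.8,8,0,0,27.7],[-0.7,-6,12.8,8,0,0,27.7],[-0.7,-6,12.8,8,0,0,27.7]]"; python3 -c "
from h import *
p=read_camera('top')
f=lambda x,y,z:ray(p,(x+.5)/3.4-.5+120,(y+.5)/3.4-.5+150,z)[:2].round(4)
print(f(147,187,.035),f(192,188,.035),f(187,270,.035),f(137,268,.035))
p=read_camera('scene')
for r in spotter.regions_of(p,'block'): print(r['p'],r['box'],cen(r['region']))
save(p,'s9.png',(140,170,100,80),7)
plan(.46,.278,.012,92)"
```

```text
time: 28.65
eef_pos: [0.4619, 0.2727, 0.1213]
eef_rot: [-0.015, 1.0, -0.001, -0.001]
wrist_force: [0.4, 0.1, -0.0]
gripper_width: 0.0727
grasp_force: 0.0
[0.4828 0.3013] [0.4831 0.2517] [0.3926 0.2519] [0.3932 0.3065]
0.85 [180.6, 223.8, 20.0, 18.4] (np.float64(189.472), np.float64(231.46))
0.65 [202.2, 205.4, 57.7, 32.1] (np.float64(232.95948136142624), np.float64(222.6612641815235))
plan (0.46, 0.278, 0.012) shift [ 0.49  0.39 11.23] turn z -0.3 | at [0.4646 0.2741 0.1243] ydir 91.7 tilt 0.24 j6 0.38 t 28.8 w 0.0727
```

View pics/s9.png

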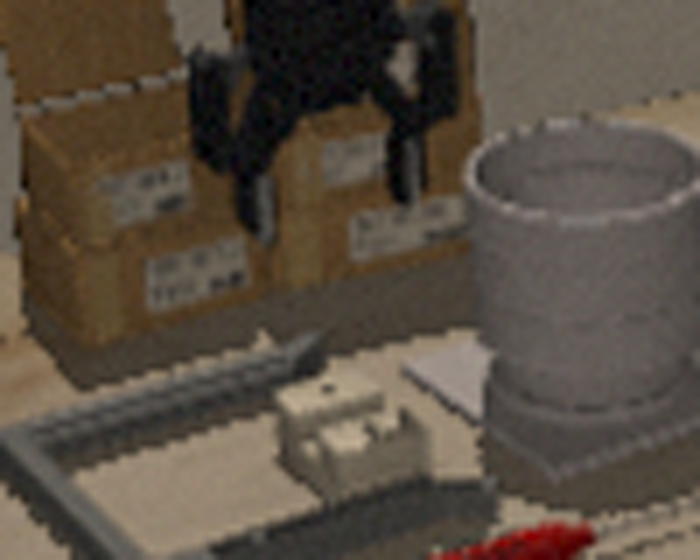

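The block at (355,430) is where it was, below the open fingers, and the stack is clear to the right.

```bash
python3 -m inch "[[-0.7,0.6,0.4,2,0,0,0],[-0.7,0.6,0.4,5,0,0,0],[-0.7,0.6,0.4,8,0,0,0],[-0.7,0.6,0.4,11,0,0,0],[-0.7,0.6,0.4,11.2,0,0,0],[1,0.6,0.4,11.2,0,0,0],[1,0.6,0.4,11.2,0,0,0],[1,0.6,0.4,11.2,0,0,0]]" 50; python3 -m inch "[[1,0,0,0,0,0,0],[1,0,0,0,0,0,0],[1,0,0,-0.5,0,0,0],[1,0,0,-4,0,0,0],[1,0,0,-8,0,0,0],[1,0,0,-13,0,0,0],[1,0,0,-18,0,0,0],[1,0,0,-18,0,0,0]]"; python3 -c "
from h import *
plan(.41,-.22,.2);plan(.455,-.05,.2)"
```

```text
time: 29.6
eef_pos: [0.4588, 0.2786, 0.0126]
eef_rot: [-0.015, 1.0, 0.001, 0.002]
wrist_force: [-0.9, 0.2, 4.0]
gripper_width: 0.049
grasp_force: 51.8
time: 30.4
eef_pos: [0.4616, 0.2799, 0.1988]
eef_rot: [-0.015, 1.0, 0.003, 0.007]
wrist_force: [1.6, 1.3, -1.6]
gripper_width: 0.0489
grasp_force: 52.2
plan (0.41, -0.22, 0.2) shift [  6.66 -49.81  -0.52] turn z 0 | at [0.4616 0.2799 0.1988] ydir 91.7 tilt 0.91 j6 0.4 t 30.4 w 0.0489
plan (0.455, -0.05, 0.2) shift [  1.65 -32.95  -0.34] turn z 0 | at [0.4616 0.2799 0.1988] ydir 91.7 tilt 0.91 j6 0.4 t 30.4 w 0.0489
```

```bash
python3 -m inch "[[1,0,-4,0,0,0,0],[1,0.5,-9,0,0,0,0],[1,1,-14,0,0,0,0],[1,1.5,-19,0,0,0,0],[1,2,-24,0,0,0,0],[1,2.5,-29,0,0,0,0],[1,3.5,-34,0,0,0,0],[1,4.5,-39,0,0,0,0]]";python3 -m inch "[[1,1,-5,0,0,0,0],[1,2,-10,0,0,0,0],[1,2,-10.8,0,0,0,0],[1,2,-10.8,0,0,0,0],[1,2,-10.8,4,0,0,0],[1,2,-10.8,8,0,0,0],[1,2,-10.8,12,0,0,0],[1,2,-10.8,12,0,0,0]]";python3 -m inch "[[1,0,0,0,0,0,0],[1,0,0,0,0,0,0]]"; python3 -c "
from h import *
plan(.41,-.22,.0126)"
```

```text
time: 31.2
eef_pos: [0.4225, -0.1121, 0.1896]
eef_rot: [-0.015, 1.0, 0.0, -0.0]
wrist_force: [1.4, 0.2, -1.0]
gripper_width: 0.0491
grasp_force: 52.3
time: 32.0
eef_pos: [0.4019, -0.2134, 0.0649]
eef_rot: [-0.016, 1.0, 0.004, -0.005]
wrist_force: [-1.3, 1.7, -2.5]
gripper_width: 0.0488
grasp_force: 52.9
time: 32.2
eef_pos: [0.4087, -0.2193, 0.0721]
eef_rot: [-0.016, 1.0, -0.001, 0.001]
wrist_force: [1.3, 0.5, -1.9]
gripper_width: 0.0491
grasp_force: 52.9
plan (0.41, -0.22, 0.0126) shift [-0.11 -0.06  5.95] turn z 0 | at [ 0.4087 -0.2193  0.0721] ydir 91.8 tilt 0.2 j6 -0.66 t 32.2 w 0.0491
```

```bash
python3 -m inch "[[1,0,0,2,0,0,0],[1,0,0,4,0,0,0],[1,0,0,5.2,0,0,0],[1,0,0,5.6,0,0,0],[1,0,0,5.8,0,0,0],[1,0,0,6,0,0,0],[1,0,0,6,0,0,0]]";python3 -m inch "[[1,0,0,0,0,0,0],[1,0,0,0.1,0,0,0]]"
```

```text
time: 32.9
eef_pos: [0.4078, -0.2194, 0.0126]
eef_rot: [-0.015, 1.0, -0.0, 0.001]
wrist_force: [-4.8, 3.0, 13.9]
gripper_width: 0.0487
grasp_force: 54.8
time: 33.1
eef_pos: [0.4078, -0.2194, 0.0125]
eef_rot: [-0.015, 1.0, -0.0, 0.0]
wrist_force: [-8.4, 5.9, 30.3]
gripper_width: 0.0489
grasp_force: 56.8
```

```bash
python3 -m inch "[[-0.6,0,0,-0.1,0,0,0],[-0.6,0,0,-0.1,0,0,0],[-0.6,0,0,-0.1,0,0,0],[-0.6,0,0,-4,0,0,0],[-0.6,0,0,-8,0,0,0],[-0.6,0,0,-12,0,0,0],[-0.6,0,0,-16,0,0,0],[-0.6,0,0,-16,0,0,0]]"; python3 -c "
from h import *
p=read_camera('top');save(p,'c10.png',(120,140,210,130),3.8)
q=read_camera('scene');save(q,'s10.png',(180,150,150,110),5)
plan(.467,-.0015,.13,96.5)
for r in spotter.regions_of(p,'dome_1'):
  if r['box'][0]<240: print(domefit(p,r['region'].astype(np.float32),.068),r['p'])"
```

```text
time: 33.9
eef_pos: [0.411, -0.2219, 0.1751]
eef_rot: [-0.015, 1.0, -0.004, 0.005]
wrist_force: [1.6, -0.1, 0.1]
gripper_width: 0.0682
grasp_force: 0.0
plan (0.467, -0.0015, 0.13) shift [-6.56 21.64  3.98] turn z -4.8 | at [ 0.4078 -0.2197  0.1701] ydir 91.7 tilt 0.17 j6 -0.66 t 34.0 w 0.0679
(array([0.45261219, 0.1327226 ]), np.float64(0.9597720503807068)) 0.77
(array([0.41894794, 0.07159652]), np.float64(0.03135674074292183)) 0.39
```

View pics/c10.png

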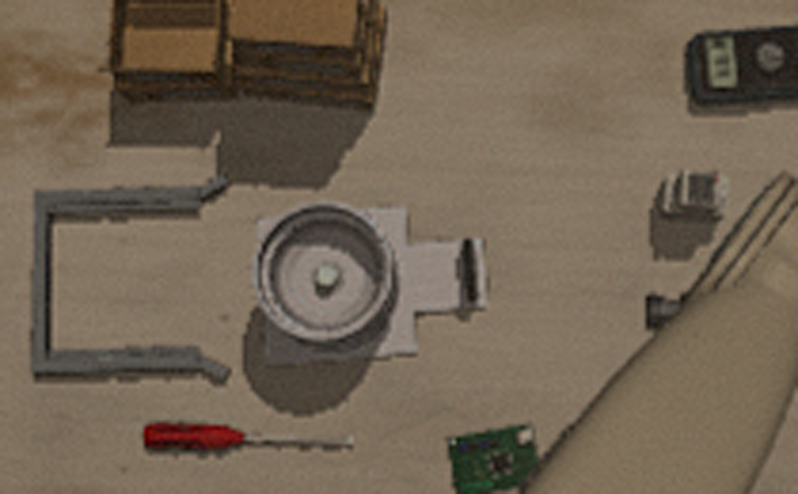

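View pics/s10.png

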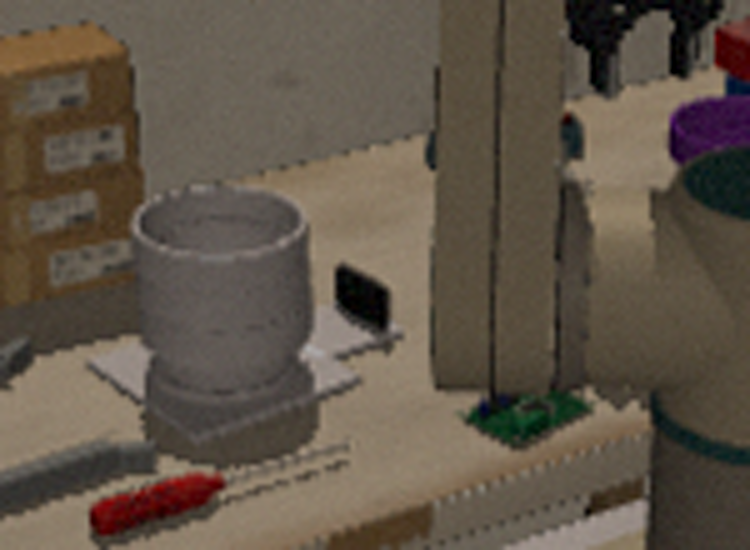

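Both pictures show the stack upright on the tray (top crop bulb at (325,276)), the holder empty, the relay standing at (690,190) and the bystanders in place. Next I refine the holder axis and go to the handle.

```bash
python3 -m inch "[[-0.06,-1,4,0,0,0,-4.8],[-0.06,-2.5,8,0,0,0,-4.8],[-0.06,-4,13,0,0,0,-4.8],[-0.06,-5.5,17.5,0,0,0,-4.8],[-0.06,-6.5,21.5,1,0,0,-4.8],[-0.06,-6.5,21.5,4,0,0,-4.8],[-0.06,-6.5,21.5,4,0,0,-4.8],[-0.06,-6.5,21.5,4,0,0,-4.8]]"; python3 -c "
from h import *
p=read_camera('top')
im=cv2.imread('pics/c10.png')
f=lambda x,y,z:ray(p,(x+.5)/3.8-.5+120,(y+.5)/3.8-.5+140,z)[:2]
# subpixel: dark grey rail mask in crop, lip inner edges per column
g=im.astype(int); m=((abs(g[...,0]-g[...,2])<14)&(g.max(2)<130)).astype(np.uint8); m[:, 240:]=0; m[:150]=0; m[395:]=0
def side(cols,rows,first):
    out=[]
    for c in cols:
        r=np.nonzero(m[rows[0]:rows[1],c])[0]
        if len(r): out.append((c,rows[0]+(r[0] if first else r[-1])))
    o=np.array(out,float); k=np.polyfit(o[:,0],o[:,1],1); k=np.polyfit(*o[abs(np.polyval(k,o[:,0])-o[:,1])<4].T,1); return k
for n,rows,first in [('top outer',(170,225),True),('top inner',(170,225),False),('bot inner',(335,390),True),('bot outer',(335,390),False)]:
    k=side(range(70,190,3),rows,first); a,b=[f(c,np.polyval(k,c),.0185) for c in (70,190)]; d=a-b
    print(n,a.round(4),b.round(4),np.degrees(np.arctan2(d[1],d[0])).round(2))
r=[]
for y in range(225,340,5):
    c=np.nonzero(m[y,:90])[0]; r.append((y,c[0],c[-1]))
r=np.array(r,float); 
for j in (1,2):
    k=np.polyfit(r[:,0],r[:,j],1);a,b=[f(np.polyval(k,y),y,.0185) for y in (225,335)]; print('stop',a.round(4),b.round(4),np.degrees(np.arctan2(*(a-b)[::-1])).round(2))
plan(.467,-.0015,.016,96.5)"
```

```text
time: 34.85
eef_pos: [0.4633, -0.002, 0.1272]
eef_rot: [-0.057, 0.998, 0.0, -0.003]
wrist_force: [0.3, -0.5, -0.1]
gripper_width: 0.045
grasp_force: 0.0
top outer [0.5385 0.4029] [0.5456 0.2831] 93.4
top inner [0.5179 0.4014] [0.5254 0.2819] 93.57
bot inner [0.3783 0.3912] [0.3856 0.2733] 93.51
bot outer [0.3579 0.3897] [0.3645 0.272 ] 93.22
stop [0.5035 0.4352] [0.3936 0.4283] 3.58
stop [0.5039 0.4212] [0.394  0.4131] 4.23
plan (0.467, -0.0015, 0.016) shift [-0.28  0.07 11.24] turn z -0.0 | at [ 0.4646 -0.0026  0.1284] ydir 96.5 tilt 0.14 j6 -0.26 t 34.9 w 0.0452
```

```bash
python3 -m inch "[[-0.06,-0.2,0.1,3,0,0,0],[-0.06,-0.2,0.1,6,0,0,0],[-0.06,-0.2,0.1,9,0,0,0],[-0.06,-0.2,0.1,11,0,0,0],[-0.06,-0.2,0.1,11,0,0,0],[1,-0.2,0.1,11,0,0,0],[1,-0.2,0.1,11,0,0,0],[1,-0.2,0.1,11,0,0,0]]" 50; python3 -m inch "[[1,0,0,0,0,0,0],[1,0,0,0,0,0,0],[1,0,0,0,0,0,0]]"; python3 -c "
from h import *
plan(.4725,.0,.0185,93.5)"
```

```text
time: 35.7
eef_pos: [0.4693, -0.0011, 0.0209]
eef_rot: [-0.057, 0.998, 0.0, 0.002]
wrist_force: [0.2, 0.9, 4.0]
gripper_width: 0.0111
grasp_force: 50.2
time: 36.0
eef_pos: [0.4693, -0.0011, 0.0209]
eef_rot: [-0.057, 0.998, -0.0, 0.002]
wrist_force: [-1.0, 0.7, 7.1]
gripper_width: 0.0108
grasp_force: 50.7
plan (0.4725, 0.0, 0.0185) shift [-0.33  0.08  0.24] turn z 3.0 | at [ 0.4693 -0.0011  0.0209] ydir 96.5 tilt 0.22 j6 -0.25 t 36.0 w 0.0108
```

```bash
python3 -m inch "[[1,-0.1,0.2,0,0,0,0.7],[1,-0.2,0.5,0,0,0,1.4],[1,-0.3,0.8,0,0,0,2.2],[1,-0.4,1.2,0,0,0,3],[1,-0.4,1.6,0,0,0,3],[1,-0.4,1.6,0,0,0,3],[1,-0.4,1.6,0,0,0,3]]"; python3 -c "
from h import *
p=read_camera('top')
for r in spotter.regions_of(p,'dome_1'):
  if r['box'][0]<240: print(domefit(p,r['region'].astype(np.float32),.068),r['p'])
save(p,'c11.png',(120,180,140,80),5.6)
y=sensors.get_state()['eef_pos'][1]
print('line x at y',.4481-(y-.3963)*.0611)
plan(.4597,.2073,.0209,93.5)"
```

```text
time: 36.7
eef_pos: [0.4706, 0.0129, 0.0209]
eef_rot: [-0.031, 1.0, -0.003, 0.001]
wrist_force: [-4.3, -8.0, 8.8]
gripper_width: 0.0109
grasp_force: 51.1
(array([0.46011775, 0.14946256]), np.float64(0.8315338492393494)) 0.82
(array([0.47731892, 0.35148567]), np.float64(0.1759139895439148)) 0.55
line x at y 0.4715240120096243
plan (0.4597, 0.2073, 0.0209) shift [-0.1  19.47 -0.12] turn z 0.0 | at [0.4706 0.0129 0.0209] ydir 93.5 tilt 0.39 j6 -0.17 t 36.8 w 0.0112
```

View pics/c11.png

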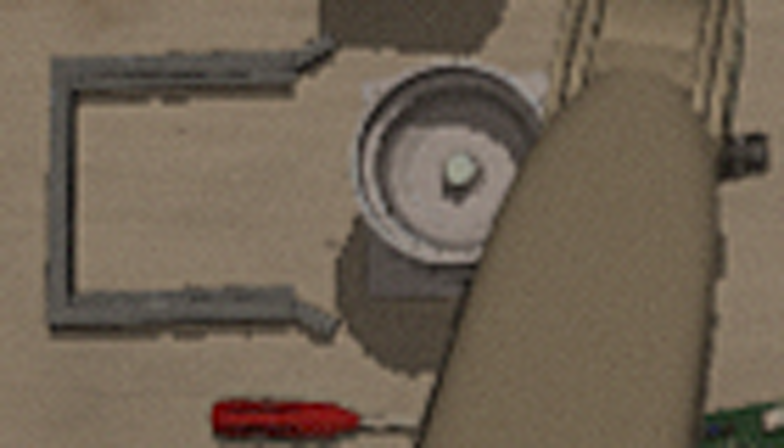

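The tray is aligned and the stack stands well, with its bulb at (460,168) and the holder mouth at (320,185). I'll push gently.

```bash
python3 -m inch "[[1,-0.1,0.5,0,0,0,0],[1,-0.1,1.3,0,0,0,0],[1,-0.1,2.3,0,0,0,0],[1,-0.1,3.3,0,0,0,0],[1,-0.1,4.3,0,0,0,0],[1,-0.1,5.3,0,0,0,0],[1,-0.1,6.1,0,0,0,0],[1,-0.1,6.5,0,0,0,0]]"; python3 -c "
from h import *
s=sensors.get_state();y=s['eef_pos'][1]
print('line x at y',.4481-(y-.3963)*.0611)
plan(.4597,.2073,.0209,93.5)
p=read_camera('top')
for r in spotter.regions_of(p,'dome_1'):
  if r['box'][0]<240: X,q=domefit(p,r['region'].astype(np.float32),.068); print(X,q,.4481-(X[1]-.3963)*.0611)"
```

```text
time: 37.6
eef_pos: [0.4691, 0.0781, 0.021]
eef_rot: [-0.03, 1.0, -0.004, 0.002]
wrist_force: [0.1, -10.2, 5.3]
gripper_width: 0.011
grasp_force: 50.5
line x at y 0.4675413431597784
plan (0.4597, 0.2073, 0.0209) shift [ 0.16 12.95 -0.09] turn z -0.1 | at [0.4691 0.0781 0.021 ] ydir 93.4 tilt 0.5 j6 -0.03 t 37.6 w 0.011
[0.45989996 0.21590476] 0.7634355425834656 0.4591221490144146
```

```bash
python3 -m inch "[[1,0.1,0.6,0,0,0,0],[1,0.1,1.6,0,0,0,0],[1,0.1,2.6,0,0,0,0],[1,0.1,3.6,0,0,0,0],[1,0.1,4.6,0,0,0,0],[1,0.1,5.6,0,0,0,0],[1,0.1,6.6,0,0,0,0],[1,0.1,7.4,0,0,0,0]]"; python3 -c "
from h import *
s=sensors.get_state();y=s['eef_pos'][1]
print('line x at y',.4481-(y-.3963)*.0611)
plan(.4597,.2073,.0209,93.5)"
```

```text
time: 38.5
eef_pos: [0.4634, 0.1517, 0.021]
eef_rot: [-0.03, 1.0, -0.004, 0.002]
wrist_force: [0.2, -10.8, 6.1]
gripper_width: 0.0107
grasp_force: 50.8
line x at y 0.46304232891124514
plan (0.4597, 0.2073, 0.0209) shift [ 0.04  5.57 -0.04] turn z -0.1 | at [0.4634 0.1517 0.021 ] ydir 93.4 tilt 0.51 j6 0.13 t 38.5 w 0.0107
```

```bash
python3 -m inch "[[1,0,1,0,0,0,0],[1,0,2,0,0,0,0],[1,0,3,0,0,0,0],[1,0,4,0,0,0,0],[1,0,4.7,0,0,0,0],[1,0,5.1,0,0,0,0],[1,0,5.3,0,0,0,0],[1,0,5.3,0,0,0,0]]"; python3 -m inch "[[1,0,0.2,0,0,0,0],[1,0,0.4,0,0,0,0],[1,0,0.6,0,0,0,0]]"
```

```text
time: 39.3
eef_pos: [0.4599, 0.2046, 0.021]
eef_rot: [-0.03, 1.0, -0.003, 0.002]
wrist_force: [0.3, -9.1, 7.8]
gripper_width: 0.011
grasp_force: 50.9
time: 39.6
eef_pos: [0.4596, 0.2091, 0.0209]
eef_rot: [-0.029, 1.0, -0.005, 0.002]
wrist_force: [0.8, -16.2, 10.1]
gripper_width: 0.011
grasp_force: 51.3
```

```bash
python3 -m inch "[[1,0,0.2,0,0,0,0],[1,0,0.3,0,0,0,0],[1,0,0.3,0,0,0,0]]"
```

```text
time: 39.9
eef_pos: [0.4596, 0.2091, 0.0209]
eef_rot: [-0.029, 1.0, -0.009, 0.003]
wrist_force: [2.9, -23.4, 11.3]
gripper_width: 0.0112
grasp_force: 52.3
```

The tray is home: it no longer moves and the force is climbing. I'll relax the push, release and lift away.

```bash
python3 -m inch "[[1,0,-0.4,0,0,0,0],[1,0,-0.4,0,0,0,0],[0.4,0,-0.4,0,0,0,0],[0.4,0,-0.4,0,0,0,0],[0.4,0,-0.4,0,0,0,0],[0.4,0,-0.4,-2,0,0,0],[0.4,0,-0.4,-5,0,0,0],[0.4,0,-0.4,-9,0,0,0]]"; python3 -m inch "[[0.4,0,0,-4,0,0,0],[0.4,0,-4,-7,0,0,0],[0.4,0,-9,-7,0,0,0],[0.4,0,-14,-7,0,0,0],[0.4,0,-19,-7,0,0,0],[0.4,0,-19,-7,0,0,0],[0.4,0,-19,-7,0,0,0]]"; python3 -c "
from h import *
import time
p=read_camera('top')
for r in spotter.regions_of(p,'dome_1'):
  if r['box'][0]<240: print('stack',domefit(p,r['region'].astype(np.float32),.068),r['p'])
for t,z in [('relay',.06),('block',.02),('tray_handle',.03),('tray',.008)]:
  for r in spotter.regions_of(p,t): c=cen(r['region']);print(t,round(r['p'],2),r['box'],ray(p,*c,z).round(3))
a=cv2.resize(p['color'][140:270,110:320],None,fx=3.7,fy=3.7,interpolation=cv2.INTER_CUBIC)
cv2.imwrite('pics/c12.png',a[...,::-1]); plan(.45,0,.2)"
```

```text
time: 40.7
eef_pos: [0.4553, 0.2117, 0.1082]
eef_rot: [-0.031, 1.0, -0.001, -0.002]
wrist_force: [1.1, -1.1, -1.3]
gripper_width: 0.0256
grasp_force: 0.0
time: 41.4
eef_pos: [0.469, 0.0217, 0.1789]
eef_rot: [-0.029, 1.0, 0.0, -0.0]
wrist_force: [-0.6, 0.3, 0.7]
gripper_width: 0.0258
grasp_force: 0.0
stack (array([0.45074085, 0.34360091]), np.float64(0.9685830473899841)) 0.63
relay 0.48 [294.5, 187.4, 20.8, 10.6] [ 0.543 -0.22   0.06 ]
block 0.6 [293.7, 220.9, 14.0, 30.1] [ 0.389 -0.217  0.02 ]
tray_handle 0.86 [135.1, 195.5, 55.7, 37.0] [0.453 0.258 0.03 ]
tray 0.64 [135.0, 194.4, 57.9, 37.8] [0.454 0.267 0.008]
plan (0.45, 0, 0.2) shift [ 2.04 -2.25 -2.11] turn z 0 | at [0.4689 0.0238 0.1789] ydir 93.7 tilt 0.02 j6 -0.15 t 41.7 w 0.0258
```

Numeric check: the stack is at (0.451, 0.344), which is 2 mm from the holder's home point. The relay and block stand at (0.54, -0.22) and (0.39, -0.22), and the arm is clear. I'm handing in.

```bash
python3 -c "
from station import job
print(job.finish_job())"
```

```text
the job is handed in; nothing more can be done
None
```

The job is handed in (no verdict came back): by the last measurements, all three domes are nested on the tray, the tray is home against the back stop, and the relay and block stand clear, with the multimeter and screwdriver left alone.

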